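Set the cup warmer to its third step

ROBOT

A 6-joint arm with a two-finger parallel gripper is mounted at the origin on a cart in front of the work surface, level with it; the furniture and walls round the work are solid. World frame = base frame: x ahead of the robot, y to its left, z up, the work surface at z = 0. Lengths are in mm, angles in rad, forces in N, time in s.
With the tool pointing down it reaches from about 275 to 750 mm from the base axis. Payload 10.2 kg.
Tool frame: the origin (TCP) lies at the very end of the fingers, on their centre line; the grasp point (between the pads) lies 19 mm behind it; y points along the fingers, x is the direction in which the jaws open and shut, and the axes are right-handed (so a half turn about y gives the same grasp; the last joint's range is limited). The gripper opens to 85 mm and grips with 20 to 120 N. Pads are 22 mm wide; open, the fingers measure 114 mm over their backs; the gripper's body (76 mm by 85 mm) begins 54 mm behind the grasp point. The pads swing forward as they close: fully open they stand 13 mm farther back than shut.
Start: joints at [-1.548, 0.313, 1.498, -0, 1.331, -0.223], TCP at [127.736, -509.229, 231.294] pointing down, gripper open.
Joint ranges: [-2.94, 2.94], [-0.97, 2.17], [0.19, 2.56], [-1.23, 4.37], [0.02, 3.11], [-2.88, 2.88]. Speed limits (rad/s): [2.39, 2.39, 3.01, 3.14, 3.14, 3.14].

INTERFACE

Orientations are given as a unit quaternion [w, x, y, z].
In Python, from rig import telemetry, imaging, ctrl gives the robot as it stands.
- The arm moves only by the shell command python3 -m handwheel 'ROWS' [FORCE]. ROWS is JSON, a list of rows, each an object with "delta_pos": the shift along the tool's x, y, z in cm, a list of three; "twist": the turn, a rotation vector about the tool's x, y, z in rad, a list of three; "jaw": the opening, from 0 (shut) to 1 (fully open). A call has exactly 10 rows; each row is the pose to reach, as a shift and turn from the pose commanded when the call began, along the tool's axes at that moment; what a row does not reach only later rows make up. A row lasts 1/12 s, in which the tool goes at most 41.7 mm and 7.16 degrees, less where a joint would pass 70% of its speed; a pose out of reach is approached as far as the arm can. A call with a gripper value outside its range is refused whole. The fingers move at their own pace and stop on an object; FORCE is the grip in N (left out, the last holds). Time passes only in rows, so rows that repeat a pose let the fingers close, or fill a call up. It gives the time, the measured TCP pose, the force and the opening at its end, in the units of the state.
- telemetry.sense(): the state, without advancing time (a new reading comes with each control period).
- imaging.capture(name): name is "scene" or "side" or "wrist"; returns a dict with "frame" (480x640x3 uint8, red, green, blue), "z_map" (480x640 float32, mm along the optical axis (not along the pixel's ray), 0 where there is no reading), "fx", "fy", "cx", "cy" (pixels), "rvec" (rotation vector, rad) and "tvec" (3), from world to camera coordinates, as OpenCV has them. Camera axes: x right, y down, z forward; pixel columns grow to the right and rows downward; lengths in mm; the calibration is good to about 2 mm. A picture is of the moment at which its call begins.
- ctrl.finish_job(): hands the job in, once; it reports no verdict.
The state is a dict: "time_s": time; "joints": joint angles; "dq": joint speeds; "tau": joint torques, N m; "eef_pos": TCP position; "ee_rot": TCP orientation; "force": force on the tool from outside, world axes, zero at the start; "wrist_torque": the same for the moment, N m; "grip_width": opening from 0.0 (shut) to 1.0 (fully open).
Only numpy, scipy, OpenCV 4.12 (cv2) and the standard library are available. Lean on these libraries where they do the work, as an engineer would, in place of code of your own. Each camera call takes 0.05 s, during which the arm holds its last target.

TASK

Set the cup warmer to step three: with the fingertips, gently push its orange lever along the slot from the parked end, click by click, until it sits in the third notch (marked with three dots), without running past it. Then press the green start button fully down with a fingertip and let go of it. Push only, never grip the lever, and leave the cups and the other things where they stand.

Things in the scene. Friction and masses are not known exactly. Their poses are not given: they have to be found in the camera images.
- warmer: Grey cup warmer, fixed, 180 mm (x) by 270 mm (y); origin on the table under its centre, +x to its back. Front half: black control deck 50 mm above the table (x -86 to -16, y -128 to 128 mm). Back half: steel plate, top at 55 mm, with two cups. The lever's slot runs along y at x = -42 mm; parked end at +y (left from the front, yellow bar); the lever is pushed towards -y.
- third_mark (a point): White tick with three dots on the deck, 16.5 mm in front (-x) of the slot line, level with the third notch (warmer y = +15 mm). Ticks with one to five dots mark the five notches, 20 mm apart.
- lever (a joint): Lever position in m: 0 at the parked stop, grows to warmer -y (centre at y = 85 mm minus it). Slides freely (0.15 N) from 0 to 0.010. Ridges at 0.020, 0.040, 0.060, 0.080, 0.100; notches at 0.030, 0.050, 0.070 (third), 0.090, 0.110. About 6 N takes it out of a notch or over the first ridge; past a ridge it snaps 10 mm ahead of the finger into the next notch and stays: the push drops to 0.
- lever_top (a point): Centre of the top of the orange lever handle, 86 mm above the table. The handle is an upright rounded block, 14 mm thick along the slot (warmer y), 28 mm across it (warmer x), free from 6 to 36 mm above the deck; under it a black foot, 22 mm along the slot, 32 mm across, up to 6 mm above the deck.
- start (a joint): Travel of the green start button in m: 0 up, 0.006 fully down; a spring of about 5 N when fully down returns it (1.5 N at first).
- start_top (a point): Centre of the top of the green push button (28 mm across), 72 mm above the table, 10 mm above its black round housing (44 mm across), at warmer x = -42 mm, y = -95 mm, on the slot's line extended to -y; it is pressed straight down.
- cup_dark: Small steel cup with dark chocolate, 64 mm across, 34 mm high, standing loose on the back half of the warmer on its +y side; origin under its centre. Not to be moved.
- cup_light: Small steel cup with milk chocolate, 68 mm across, 34 mm high, standing loose on the back half of the warmer on its -y side; origin under its centre. Not to be moved.
- scraper: Bench scraper with wooden grip, 124 x 154 x 24 mm, lying loose on the table to the left of the warmer; origin under its centre. Not to be moved.
- timer: Round red and white wind-up kitchen timer, 62 mm across, 48 mm high, standing loose on the table to the right of the warmer; origin under its centre. Not to be moved.

How it is judged:
By the outcome, as a careful person would: the job done as asked, in the order asked, and still so for the second after the job is handed in, with the robot touching nothing.
It also fails if it takes over 54 s, if anything falls off the work surface, if the arm or the gripper's body presses on something with over 40 N, if the wrist force passes 120 N, or if a joint passes its speed limit or range.

## Working session

There is one attempt and no reset: what is moved stays moved. The work goes in short steps, Python scripts to look and compute and a shell command to move; the robot and the scene stay as the last step left them, time stands still between calls to the robot, and variables do not carry over. Pictures are saved under pics/ and viewed, and the job is handed in when it is done.

```bash
ls; mkdir -p pics
python3 - <<'E'
from rig import telemetry, imaging
import cv2,numpy as np
s=telemetry.sense(); print({k:np.round(v,4).tolist() for k,v in s.items()})
for n in ["scene","side","wrist"]:
    d=imaging.capture(n); cv2.imwrite(f"pics/{n}0.png",d["frame"][:,:,::-1]); np.savez(f"{n}0.npz",**d)
    print(n,d["fx"],d["cx"],d["cy"],d["rvec"],d["tvec"])
E
```

```text
pics
{'time_s': 0.0, 'joints': [-1.5484, 0.3134, 1.4984, -0.0, 1.331, -0.2234], 'dq': [0.0001, 0.0007, 0.0006, -0.0007, 0.0005, -0.0004], 'tau': [-0.0015, -41.2267, -25.9744, -0.0003, 0.0042, -0.0], 'eef_pos': [127.7189, -508.9619, 230.7485], 'ee_rot': [0.5579, -0.5572, 0.4352, -0.4347], 'force': [1.0969, -0.4996, -0.7232], 'wrist_torque': [0.034, -0.0094, -0.0045], 'grip_width': 0.9966}
scene 510.6059365847242 312.12482553767904 240.6530466280301 [ 0.61785712 -2.68393417  1.0847569 ] [ 442.57004933  211.62751777 1054.43713442]
side 600.1352214201852 313.54224834417306 234.017311868607 [ 0.28297146 -2.71554084  1.37276171] [ 476.91444597  133.44369835 1428.28102664]
wrist 418.9237260332189 320.70690861986594 237.85329722226922 [-2.26900772  1.7685002   0.2876032 ] [-523.96900004  -41.50749097  380.28640758]
```

View pics/scene0.png

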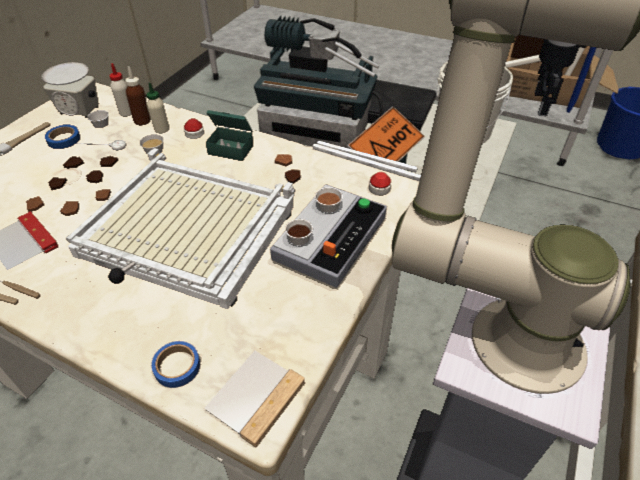

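View pics/side0.png

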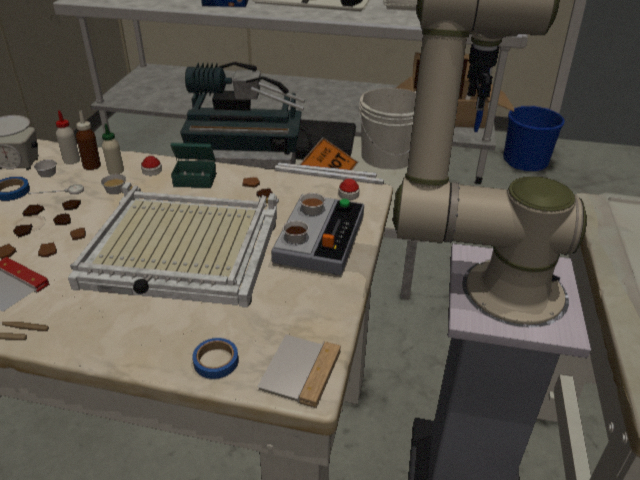

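View pics/wrist0.png

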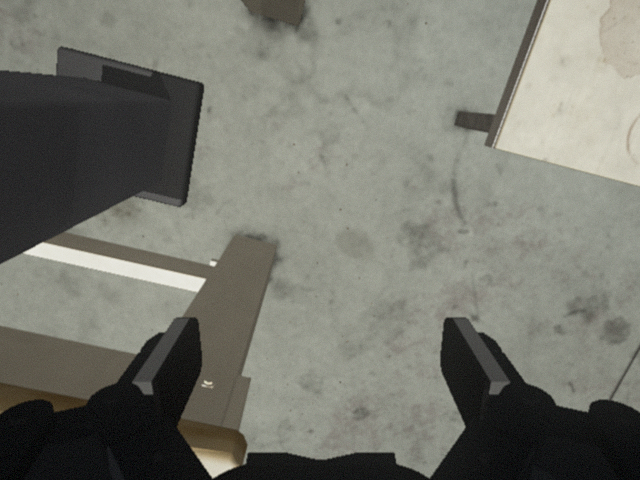

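The scene view shows the warmer near (330,235), with the orange lever at (330,248), the yellow bar at (338,253) and the green button at (364,204). The side view has the lever at (328,241) and the button at (344,203). The wrist camera sees only floor. I'll measure with colour masks.

```bash
cat > h.py <<'E'
import numpy as np,cv2
def load(n): return dict(np.load(n+".npz"))
def ray(d,u,v):
    R=cv2.Rodrigues(d["rvec"])[0]; c=-R.T@d["tvec"]
    r=R.T@np.array([(u-d["cx"])/d["fx"],(v-d["cy"])/d["fy"],1]); return c,r
def onz(d,u,v,z):
    c,r=ray(d,u,v); return c+r*(z-c[2])/r[2]
def depthpts(d,m):
    R=cv2.Rodrigues(d["rvec"])[0]
    v,u=np.nonzero(m&(d["z_map"]>0)); z=d["z_map"][v,u]
    P=np.c_[(u-d["cx"])/d["fx"]*z,(v-d["cy"])/d["fy"]*z,z]
    return (P-d["tvec"])@R
def mask(d,lo,hi,roi):
    hsv=cv2.cvtColor(d["frame"],cv2.COLOR_RGB2HSV); m=cv2.inRange(hsv,lo,hi)>0
    k=np.zeros_like(m); k[roi[1]:roi[3],roi[0]:roi[2]]=1; return m&k
E
python3 - <<'E'
from h import *
for n,rl,rb in [("scene0",(315,235,345,262),(350,190,380,215)),("side0",(315,228,340,252),(335,194,355,210))]:
    d=load(n); d0=d["frame"]
    for nm,lo,hi,roi in [("lever",(3,150,100),(16,255,255),rl),("yellow",(20,130,100),(34,255,255),rl),("btn",(45,120,60),(85,255,255),rb)]:
        m=mask(d,lo,hi,roi)
        v,u=np.nonzero(m); print(n,nm,len(u),u.min() if len(u) else 0,u.max()if len(u) else 0,v.min()if len(u) else 0,v.max()if len(u) else 0,u.mean(),v.mean())
        P=depthpts(d,m)
        if len(P):
            z=P[:,2]; print("  z",np.percentile(z,[5,50,95]).round(1)); 
            T=P[z>np.percentile(z,60)] if nm!="yellow" else P; print("  mean",P.mean(0).round(1)," top",T.mean(0).round(1),T.min(0).round(1),T.max(0).round(1))
    c=d0[185:275,265:385] if n[1]=='c' else d0[185:280,265:375]
    cv2.imwrite(f"pics/{n}_crop.png",cv2.resize(c,None,fx=6,fy=6,interpolation=cv2.INTER_CUBIC)[:,:,::-1])
E
```

```text
scene0 lever 135 324 335 241 255 329.14814814814815 247.8148148148148
  z [61.1 79.4 88.6]
  mean [451.4  -3.2  77.3]  top [452.1  -5.6  86.4] [439.4 -14.   82.7] [464.    0.5  90.2]
scene0 yellow 11 335 338 254 257 336.45454545454544 255.36363636363637
  z [51.2 52.4 55.2]
  mean [436.  -10.2  52.8]  top [436.  -10.2  52.8] [433.7 -16.   50.9] [438.   -5.   56.7]
scene0 btn 87 358 369 199 207 363.4942528735632 202.94252873563218
  z [62.8 71.6 75.2]
  mean [ 441.6 -183.2   70.8]  top [ 441.3 -184.3   74.3] [ 429.1 -192.9   73. ] [ 453.3 -173.9   77.8]
side0 lever 46 323 333 234 238 327.6521739130435 236.1086956521739
  z [51.7 83.8 87.3]
  mean [454.8 -10.9  80.5]  top [454.9  -5.3  86.1] [445.9 -11.   85. ] [465.1   0.9  87.5]
side0 yellow 5 334 335 245 248 334.6 246.6
  z [49.  49.9 51.6]
  mean [437.  -12.4  50.1]  top [437.  -12.4  50.1] [435.7 -16.5  48.8] [438.4  -7.3  52. ]
side0 btn 51 340 349 199 205 344.3333333333333 201.84313725490196
  z [65.3 70.2 73.8]
  mean [ 442.3 -188.4   67.8]  top [ 441.7 -182.4   72.6] [ 429.  -193.7   70.9] [ 453.2 -170.2   75.2]
```

View pics/scene0_crop.png

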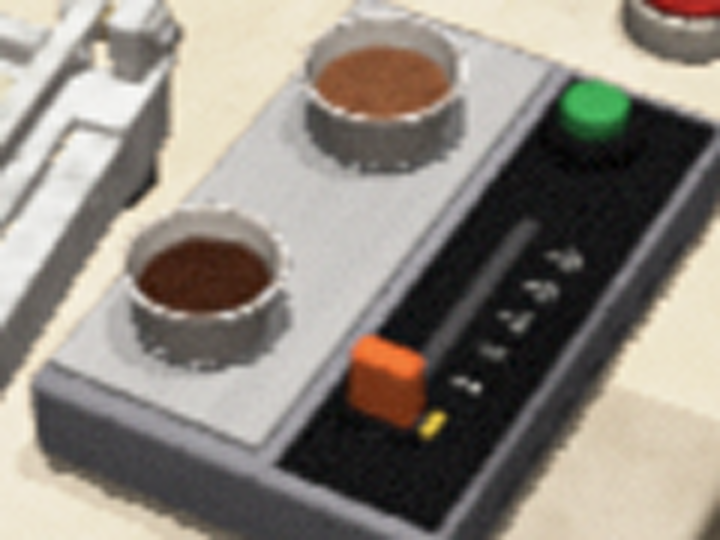

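View pics/side0_crop.png

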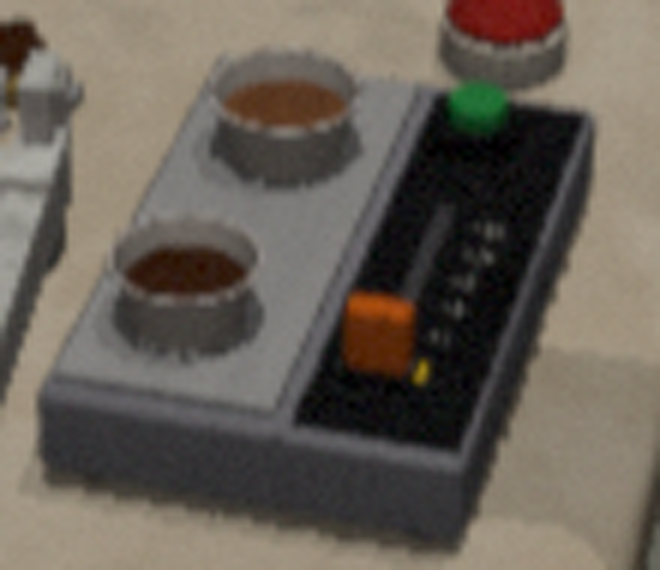

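Run:
```python
from h import *
from scipy.spatial.transform import Rotation as Ro
from rig import telemetry
q=telemetry.sense()["ee_rot"]; R=Ro.from_quat(q,scalar_first=True).as_matrix(); print(R.round(3))
# tick marks & cups & deck edges via onz at z=50
d=load("scene0")
f=lambda a,b:(265+a/6-.4,185+b/6-.4)
for nm,a,b in [("yellow",432,424),("t1",467,384),("t2",495,352),("t3",515,321),("t4",543,291),("t5",568,259),("deckFL",435,525),("deckBL",283,465),("deckFR",715,132)]:
    print(nm,onz(d,*f(a,b),50).round(1))
d=load("side0")
for nm,a,b in [("yellow",421,372),("t1",440,338),("t3",470,283),("t5",495,230),("slotend",445,208),("deckFL",460,452),("deckBL",297,418),("deckFR",590,115)]:
    print(nm,onz(d,*f(a,b),50).round(1))
```

```text
[[ 0.243 -0.     0.97 ]
 [-0.97   0.001  0.243]
 [-0.001 -1.     0.   ]]
yellow [436.8 -13.   50. ]
t1 [433.3 -37.8  50. ]
t2 [430.4 -58.1  50. ]
t3 [430. -77.  50.]
t4 [426.6 -97.1  50. ]
t5 [ 424.6 -118.1   50. ]
deckFL [415.   32.6  50. ]
deckBL [478.7  30.2  50. ]
deckFR [ 398.4 -214.4   50. ]
yellow [436.6 -12.5  50. ]
t1 [432.9 -37.   50. ]
t3 [427.1 -77.9  50. ]
t5 [ 422.9 -118.6   50. ]
slotend [ 446.9 -130.4   50. ]
deckFL [412.3  35.7  50. ]
deckBL [480.2  28.   50. ]
deckFR [ 395.1 -216.8   50. ]
```

Run:
```python
from h import *
from scipy.spatial.transform import Rotation as Ro
from rig import telemetry
s=telemetry.sense(); R=Ro.from_quat(s["ee_rot"],scalar_first=True).as_matrix()
d=load("wrist0"); c,r=ray(d,d["cx"],d["cy"]); print("cam in tool",R.T@(c-s["eef_pos"]),"axis",R.T@r)
d=load("scene0")
f=lambda a,b:(265+a/6-.4,185+b/6-.4)
for a,b in [(352,350),(370,336),(424,355),(412,375),(388,355)]: print("top",onz(d,*f(a,b),86).round(1))
d=load("side0")
for a,b in [(346,303),(352,292),(413,297),(413,307),(381,300)]: print("topS",onz(d,*f(a,b),86).round(1))
for n in("scene0","side0"):
  d=load(n);m=mask(d,(45,120,60),(85,255,255),(335,190,380,215)); 
  ct=max(cv2.findContours(m.astype(np.uint8),0,2)[0],key=cv2.contourArea); x,y,w,h=cv2.boundingRect(ct); print(n,x,y,w,h,onz(d,x+w/2-.5,y+w*.3,72).round(1))
```

```text
cam in tool [  -0.24588621 -142.05166072   80.40819552] axis [-0.00100845  0.94926007 -0.31449056]
top [466.2  -3.7  86. ]
top [463.3 -13.2  86. ]
top [441. -13.  86.]
top [440.7  -1.7  86. ]
top [453.   -7.2  86. ]
topS [467.1  -4.9  86. ]
topS [466.1 -12.8  86. ]
topS [441.3 -14.7  86. ]
topS [440.1  -8.   86. ]
topS [453.6  -9.9  86. ]
scene0 358 199 12 9 [ 441.6 -183.1   72. ]
side0 340 199 10 7 [ 440.9 -181.6   72. ]
```

```bash
python3 -m handwheel '[{"delta_pos":[-2.3,0,2.2],"twist":[0,-0.11,0],"jaw":0},{"delta_pos":[-4.6,0,4.4],"twist":[0,-0.22,0],"jaw":0},{"delta_pos":[-6.9,0,6.6],"twist":[0,-0.33,0],"jaw":0},{"delta_pos":[-9.2,0,8.8],"twist":[0,-0.44,0],"jaw":0},{"delta_pos":[-11.5,0,11],"twist":[0,-0.55,0],"jaw":0},{"delta_pos":[-13.8,0,13.2],"twist":[0,-0.66,0],"jaw":0},{"delta_pos":[-16.1,0,15.4],"twist":[0,-0.77,0],"jaw":0},{"delta_pos":[-18.4,0,17.6],"twist":[0,-0.88,0],"jaw":0},{"delta_pos":[-20.7,0,19.8],"twist":[0,-0.99,0],"jaw":0},{"delta_pos":[-23,0,22],"twist":[0,-1.1,0],"jaw":0}]' 20
cat > st.py <<'E'
from h import *
import sys
from scipy.spatial.transform import Rotation as Ro
from rig import telemetry
def st(tgt=None,yaw=None):
    s=telemetry.sense(); R=Ro.from_quat(s["ee_rot"],scalar_first=True).as_matrix()
    print("t",round(s["time_s"],2),"p",np.round(s["eef_pos"],1),"F",np.round(s["force"],2),"g",round(float(s["grip_width"]),3),"j",np.round(s["joints"],2)); print("x yaw",np.degrees(np.arctan2(R[1,0],R[0,0])).round(2),"y axis",R[:,1].round(4))
    if tgt is not None: print("delta tool cm",(R.T@(np.array(tgt)-s["eef_pos"])/10).round(2))
    return s,R
if __name__=="__main__": st([float(a) for a in sys.argv[1:4]] if len(sys.argv)>3 else None)
E
python3 st.py 450 45 200
```

```text
time_s: 0.98
eef_pos: [285.5, -231.1, 231.2]
ee_rot: [0.703, -0.703, 0.078, -0.078]
force: [0.4, 0.1, 0.2]
grip_width: -0.003
t 0.98 p [ 285.5 -231.1  231.2] F [0.37 0.07 0.16] g -0.003 j [-1.   -0.05  1.91  0.    1.28 -0.78]
x yaw -12.6 y axis [ 0.  0. -1.]
delta tool cm [10.03  3.13 30.53]
```

```bash
python3 -m handwheel '[{"delta_pos":[1,0,3],"twist":[0,-0.11,0],"jaw":0},{"delta_pos":[2,0,6],"twist":[0,-0.22,0],"jaw":0},{"delta_pos":[3,0,9],"twist":[0,-0.33,0],"jaw":0},{"delta_pos":[4,0,12],"twist":[0,-0.44,0],"jaw":0},{"delta_pos":[5,0,15],"twist":[0,-0.55,0],"jaw":0},{"delta_pos":[6,0,18],"twist":[0,-0.66,0],"jaw":0},{"delta_pos":[7,0,21],"twist":[0,-0.77,0],"jaw":0},{"delta_pos":[8,1,24],"twist":[0,-0.88,0],"jaw":0},{"delta_pos":[9,2,27.5],"twist":[0,-0.99,0],"jaw":0},{"delta_pos":[10,3,30.5],"twist":[0,-1.1,0],"jaw":0}]'
python3 st.py 450 45 180
```

```text
time_s: 1.82
eef_pos: [451.2, 44.5, 200.8]
ee_rot: [-0.64, 0.64, 0.302, -0.301]
force: [-0.2, -1.0, 0.8]
grip_width: 0.001
t 1.82 p [451.2  44.5 200.8] F [-0.2  -0.99  0.85] g 0.001 j [-0.16  0.18  1.75  0.    1.21 -1.04]
x yaw 50.47 y axis [ 3.e-04  1.e-04 -1.e+00]
delta tool cm [-0.04  2.08  0.13]
```

```bash
python3 -m handwheel '[{"delta_pos":[0,0.4,0],"twist":[0,-0.1,0],"jaw":0},{"delta_pos":[0,0.8,0],"twist":[0,-0.2,0],"jaw":0},{"delta_pos":[0,1.2,0],"twist":[0,-0.3,0],"jaw":0},{"delta_pos":[0,1.6,0],"twist":[0,-0.4,0],"jaw":0},{"delta_pos":[0,2,0],"twist":[0,-0.5,0],"jaw":0},{"delta_pos":[0,2,0],"twist":[0,-0.6,0],"jaw":0},{"delta_pos":[0,2,0],"twist":[0,-0.62,0],"jaw":0},{"delta_pos":[0,2,0],"twist":[0,-0.62,0],"jaw":0},{"delta_pos":[0,2,0],"twist":[0,-0.62,0],"jaw":0},{"delta_pos":[0,2,0],"twist":[0,-0.62,0],"jaw":0}]'
python3 st.py 450 45 180
python3 - <<'E'
from rig import imaging
import cv2,numpy as np
d=imaging.capture("wrist"); cv2.imwrite("pics/wrist1.png",d["frame"][:,:,::-1]); np.savez("wrist1.npz",**d)
E
```

```text
time_s: 2.65
eef_pos: [450.7, 42.4, 181.4]
ee_rot: [-0.519, 0.519, 0.48, -0.48]
force: [0.0, 1.5, 0.3]
grip_width: -0.001
t 2.65 p [450.7  42.4 181.4] F [0.01 1.5  0.27] g -0.001 j [-0.17  0.2   1.78 -0.    1.16 -1.66]
x yaw 85.54 y axis [ 2.e-04 -1.e-04 -1.e+00]
delta tool cm [0.26 0.14 0.09]
```

View pics/wrist1.png

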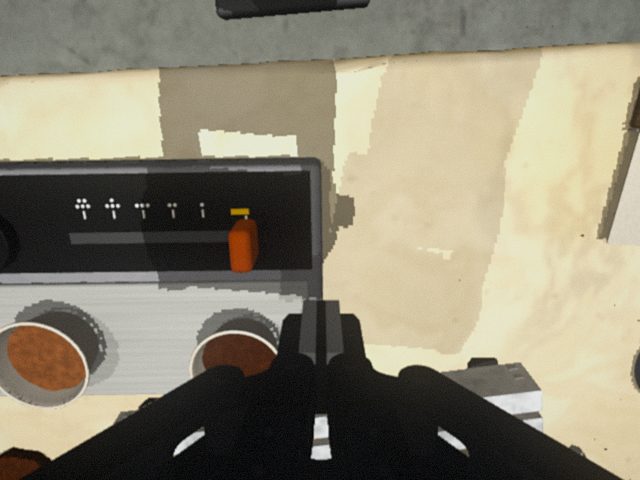

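The wrist view shows the lever at (243,245), the ticks with one to five dots from (202,209) to (82,207), the yellow bar at (240,212) and the finger tips at about (322,302).

```bash
cat > ticks.py <<'E'
from h import *
def ana(n):
    d=load(n); hsv=cv2.cvtColor(d["frame"],cv2.COLOR_RGB2HSV)
    return d,hsv
d,hsv=ana("wrist1")
m=mask(d,(0,150,60),(14,255,255),(220,200,270,285))
n,l,s,c=cv2.connectedComponentsWithStats(m.astype(np.uint8)); i=1+np.argmax(s[1:,4]); print("lever",s[i],c[i])
P=depthpts(d,l==i); T=P[P[:,2]>83]; print("P",np.percentile(P[:,2],[5,50,95]),"top",T.mean(0),T.min(0),T.max(0),len(T))
k=np.zeros_like(m);k[195:222,70:215]=1
w=((hsv[:,:,2]>130)&(hsv[:,:,1]<60)&k).astype(np.uint8); w=cv2.dilate(w,np.ones((7,5)))
n,l,s,c=cv2.connectedComponentsWithStats(w)
pts=[]
for i in range(1,n): p=onz(d,*c[i],50);pts.append(p);print("tick",c[i].round(1),p.round(1))
for u,v in [(150,238),(75,238),(220,238),(240,212),(160,171),(308,171),(311,271),(60,271)]: print((u,v),onz(d,u,v,50).round(1))
E
python3 ticks.py
python3 - <<'E'
import cv2
a=cv2.imread("pics/wrist1.png")[150:350,50:350]; cv2.imwrite("pics/w1c.png",cv2.resize(a,None,fx=2.6,fy=2.6))
E
```

```text
lever [ 228  219   30   54 1338] [242.71973094 245.26008969]
P [62.62536877 84.04802231 86.01097913] top [453.08040838  -6.76989205  84.92283039] [439.96837866 -13.87789844  83.00422613] [4.66849941e+02 3.57291253e-01 8.74509903e+01] 807
tick [112.3 207. ] [427.4 -95.7  50. ]
tick [ 82.3 206.5] [ 425.5 -115.7   50. ]
tick [141.6 207.4] [429.2 -76.2  50. ]
tick [172.  208.2] [431.3 -56.   50. ]
tick [202.  209.5] [433.8 -36.   50. ]
(150, 238) [451. -75.  50.]
(75, 238) [ 447.  -126.4   50. ]
(220, 238) [454.7 -27.   50. ]
(240, 212) [437.5 -10.8  50. ]
(160, 171) [406. -59.  50.]
(308, 171) [413.5  37.3  50. ]
(311, 271) [484.1  33.3  50. ]
(60, 271) [ 470.3 -143.4   50. ]
```

View pics/w1c.png

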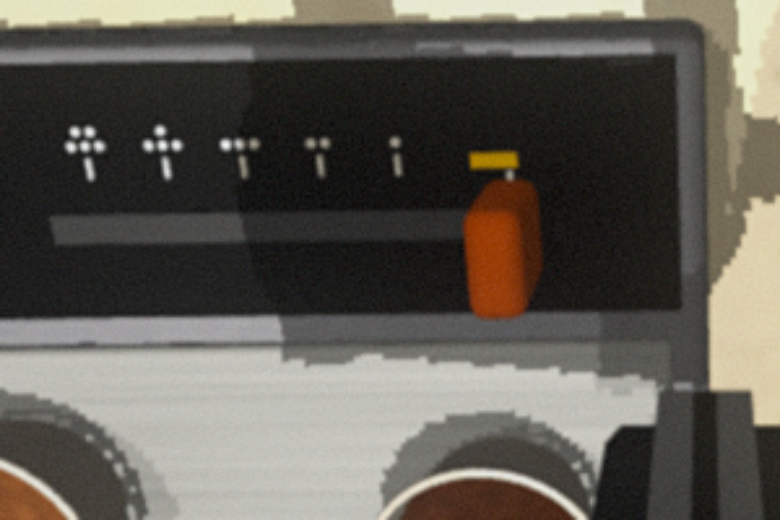

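```bash
python3 st.py 455.5 28 70
```

```text
t 2.7 p [450.7  42.4 181.4] F [-0.63 -0.4   0.54] g -0.001 j [-0.17  0.2   1.78  0.    1.16 -1.66]
x yaw 85.57 y axis [ 2.e-04 -0.e+00 -1.e+00]
delta tool cm [-1.4  11.14 -0.58]
```

```bash
python3 -m handwheel '[{"delta_pos":[-0.7,1,-0.3],"twist":[0,0,0],"jaw":0},{"delta_pos":[-1.4,2.4,-0.6],"twist":[0,0,0],"jaw":0},{"delta_pos":[-1.4,4,-0.6],"twist":[0,0,0],"jaw":0},{"delta_pos":[-1.4,5.6,-0.6],"twist":[0,0,0],"jaw":0},{"delta_pos":[-1.4,7.2,-0.6],"twist":[0,0,0],"jaw":0},{"delta_pos":[-1.4,8.6,-0.6],"twist":[0,0,0],"jaw":0},{"delta_pos":[-1.4,9.8,-0.6],"twist":[0,0,0],"jaw":0},{"delta_pos":[-1.4,10.6,-0.6],"twist":[0,0,0],"jaw":0},{"delta_pos":[-1.4,11.1,-0.6],"twist":[0,0,0],"jaw":0},{"delta_pos":[-1.4,11.1,-0.6],"twist":[0,0,0],"jaw":0}]'
python3 st.py 453 -6.8 70
python3 - <<'E'
from rig import imaging
import cv2,numpy as np
d=imaging.capture("wrist"); cv2.imwrite("pics/wrist2.png",d["frame"][:,:,::-1]); np.savez("wrist2.npz",**d)
E
```

```text
time_s: 3.53
eef_pos: [455.2, 27.8, 69.4]
ee_rot: [0.519, -0.518, -0.48, 0.481]
force: [0.5, -0.4, 0.1]
grip_width: -0.001
t 3.53 p [455.2  27.8  69.4] F [ 0.48 -0.38  0.13] g -0.001 j [-0.2   0.38  1.89 -0.    0.88 -1.69]
x yaw 85.63 y axis [-1.6e-03  3.0e-04 -1.0e+00]
delta tool cm [-3.47 -0.06 -0.04]
```

View pics/wrist2.png

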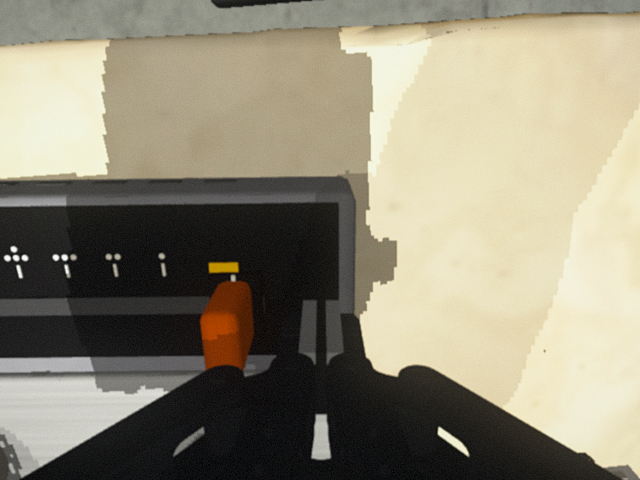

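```bash
python3 -m handwheel '[{"delta_pos":[-0.2,0,0],"twist":[0,0,0],"jaw":0},{"delta_pos":[-0.4,0,0],"twist":[0,0,0],"jaw":0},{"delta_pos":[-0.6,0,0],"twist":[0,0,0],"jaw":0},{"delta_pos":[-0.8,0,0],"twist":[0,0,0],"jaw":0},{"delta_pos":[-1,0,0],"twist":[0,0,0],"jaw":0},{"delta_pos":[-1.2,0,0],"twist":[0,0,0],"jaw":0},{"delta_pos":[-1.4,0,0],"twist":[0,0,0],"jaw":0},{"delta_pos":[-1.6,0,0],"twist":[0,0,0],"jaw":0},{"delta_pos":[-1.8,0,0],"twist":[0,0,0],"jaw":0},{"delta_pos":[-1.8,0,0],"twist":[0,0,0],"jaw":0}]'
cat > look.py <<'E'
import sys
from st import *
from rig import imaging
n=sys.argv[1]
s,R=st()
d=imaging.capture("wrist"); cv2.imwrite(f"pics/{n}.png",d["frame"][:,:,::-1]); np.savez(n+".npz",**d)
m=mask(d,(0,150,60),(14,255,255),(0,200,420,400))
k,l,t,c=cv2.connectedComponentsWithStats(m.astype(np.uint8)); i=1+np.argmax(t[1:,4])
P=depthpts(d,l==i); T=P[P[:,2]>83]
ey=np.array([np.sin(np.radians(4.46)),np.cos(np.radians(4.46)),0])
L=T.mean(0); print("lever top n",len(T),L.round(1),"y edges",(np.percentile(T@ey,[2,98])).round(1),"along(centre)",(L@ey).round(1),"finger along",(s["eef_pos"]@ey).round(1))
E
python3 look.py wrist3
```

```text
time_s: 4.42
eef_pos: [454.3, 9.8, 70.3]
ee_rot: [-0.519, 0.519, 0.481, -0.481]
force: [0.3, -0.5, -0.0]
grip_width: -0.002
t 4.42 p [454.3   9.8  70.3] F [ 0.26 -0.51 -0.01] g -0.002 j [-0.24  0.37  1.9   0.    0.87 -1.73]
x yaw 85.64 y axis [ 1.e-04 -0.e+00 -1.e+00]
lever top n 1942 [450.6 -10.7  85.5] y edges [18.7 30.8] along(centre) 24.4 finger along 45.1
```

View pics/wrist3.png

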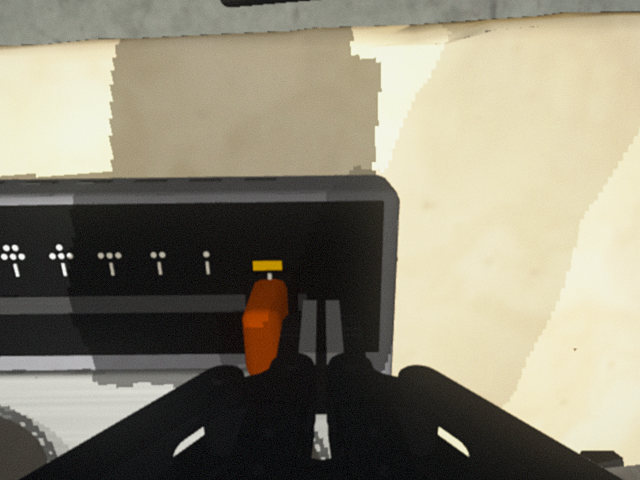

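```bash
cat > cmp.py <<'E'
from h import *
import sys
ey=np.array([np.sin(np.radians(4.46)),np.cos(np.radians(4.46)),0])
for n in sys.argv[1:]:
    d=load(n)
    m=mask(d,(0,150,60),(14,255,255),(0,200,420,400)) 
    k,l,t,c=cv2.connectedComponentsWithStats(m.astype(np.uint8)); i=1+np.argmax(t[1:,4])
    P=depthpts(d,l==i); T=P[P[:,2]>83]
    hsv=cv2.cvtColor(d["frame"],cv2.COLOR_RGB2HSV); y=cv2.inRange(hsv,(22,180,100),(30,255,255)); y[:200]=0;y[290:]=0
    k,l,t,c=cv2.connectedComponentsWithStats(y); j=1+np.argmax(t[1:,4]); Y=onz(d,*c[j],50)@ey
    print(n,"edges",np.percentile(T@ey,[1,5,50,95,99]).round(1),"yellow",Y.round(1),"lever-edge rel yellow",(np.percentile(T@ey,2)-Y).round(1))
E
python3 cmp.py wrist1 wrist2 wrist3
```

```text
Traceback (most recent call last):
  File "cmp.py", line 11, in <module>
    print(n,"edges",np.percentile(T@ey,[1,5,50,95,99]).round(1),"yellow",Y.round(1),"lever-edge rel yellow",(np.percentile(T@ey,2)-Y).round(1))
                    ~~~~~~~~~~~~~^^^^^^^^^^^^^^^^^^^^^
IndexError: index -1 is out of bounds for axis 0 with size 0
```

```bash
sed -i 's/(0,200,420,400)) $/(0,200,420,400) if n!="wrist1" else (220,200,270,285))/' cmp.py; python3 cmp.py wrist1 wrist2 wrist3
```

```text
wrist1 edges [22.1 22.9 28.5 33.9 34.4] yellow 22.9 lever-edge rel yellow -0.6
wrist2 edges [22.1 22.8 28.6 34.  35. ] yellow 22.8 lever-edge rel yellow -0.4
wrist3 edges [18.4 19.1 24.2 30.  31.6] yellow 22.8 lever-edge rel yellow -4.1
```

```bash
python3 -m handwheel '[{"delta_pos":[-0.2,0,0],"twist":[0,0,0],"jaw":0},{"delta_pos":[-0.4,0,0],"twist":[0,0,0],"jaw":0},{"delta_pos":[-0.6,0,0],"twist":[0,0,0],"jaw":0},{"delta_pos":[-0.8,0,0],"twist":[0,0,0],"jaw":0},{"delta_pos":[-1,0,0],"twist":[0,0,0],"jaw":0},{"delta_pos":[-1.1,0,0],"twist":[0,0,0],"jaw":0},{"delta_pos":[-1.2,0,0],"twist":[0,0,0],"jaw":0},{"delta_pos":[-1.3,0,0],"twist":[0,0,0],"jaw":0},{"delta_pos":[-1.4,0,0],"twist":[0,0,0],"jaw":0},{"delta_pos":[-1.4,0,0],"twist":[0,0,0],"jaw":0}]'
python3 look.py wrist4; python3 cmp.py wrist4
```

```text
time_s: 5.3
eef_pos: [453.3, -4.2, 70.3]
ee_rot: [-0.519, 0.519, 0.481, -0.481]
force: [2.4, 3.3, -0.1]
grip_width: -0.001
t 5.3 p [453.3  -4.2  70.3] F [ 2.37  3.32 -0.14] g -0.001 j [-0.27  0.37  1.9  -0.    0.87 -1.76]
x yaw 85.65 y axis [ 2.e-04 -2.e-04 -1.e+00]
lever top n 1931 [449.6 -24.5  85.5] y edges [ 4.8 16.8] along(centre) 10.5 finger along 31.0
wrist4 edges [ 4.7  5.3 10.4 16.1 17.6] yellow 23.0 lever-edge rel yellow -18.1
```

```bash
python3 -m handwheel '[{"delta_pos":[-0.05,0,0],"twist":[0,0,0],"jaw":0},{"delta_pos":[-0.1,0,0],"twist":[0,0,0],"jaw":0},{"delta_pos":[-0.15,0,0],"twist":[0,0,0],"jaw":0},{"delta_pos":[-0.2,0,0],"twist":[0,0,0],"jaw":0},{"delta_pos":[-0.25,0,0],"twist":[0,0,0],"jaw":0},{"delta_pos":[-0.3,0,0],"twist":[0,0,0],"jaw":0},{"delta_pos":[-0.35,0,0],"twist":[0,0,0],"jaw":0},{"delta_pos":[-0.4,0,0],"twist":[0,0,0],"jaw":0},{"delta_pos":[-0.45,0,0],"twist":[0,0,0],"jaw":0},{"delta_pos":[-0.45,0,0],"twist":[0,0,0],"jaw":0}]'
python3 look.py wrist5; python3 cmp.py wrist5
```

```text
time_s: 6.18
eef_pos: [452.7, -8.6, 70.2]
ee_rot: [0.519, -0.519, -0.481, 0.481]
force: [0.9, -0.5, -0.3]
grip_width: -0.001
t 6.18 p [452.7  -8.6  70.2] F [ 0.86 -0.48 -0.32] g -0.001 j [-0.28  0.37  1.9  -0.    0.87 -1.77]
x yaw 85.65 y axis [-4.e-04 -1.e-04 -1.e+00]
lever top n 2016 [449.7 -30.2  85.5] y edges [-1. 11.] along(centre) 4.9 finger along 26.7
wrist5 edges [-1.2 -0.6  4.9 10.4 11.4] yellow 22.7 lever-edge rel yellow -23.7
```

```bash
python3 look.py wrist6; python3 look.py wrist7; python3 cmp.py wrist6 wrist7
```

```text
t 6.23 p [452.7  -8.5  70.2] F [-0.1  -0.51  0.76] g 0.0 j [-0.28  0.37  1.9  -0.    0.87 -1.77]
x yaw 85.65 y axis [-3.e-04 -1.e-04 -1.e+00]
lever top n 2037 [449.4 -36.3  85.3] y edges [-7.6  4.5] along(centre) -1.2 finger along 26.7
t 6.28 p [452.7  -8.5  70.2] F [ 0.81 -0.14  0.55] g -0.003 j [-0.28  0.37  1.9  -0.    0.87 -1.77]
x yaw 85.66 y axis [-3.e-04 -0.e+00 -1.e+00]
lever top n 2034 [449.3 -36.3  85.3] y edges [-7.6  4.4] along(centre) -1.2 finger along 26.8
wrist6 edges [-7.8 -7.2 -0.9  4.   4.8] yellow 22.8 lever-edge rel yellow -30.4
wrist7 edges [-7.9 -7.1 -1.   4.   4.9] yellow 22.8 lever-edge rel yellow -30.4
```

View pics/wrist7.png

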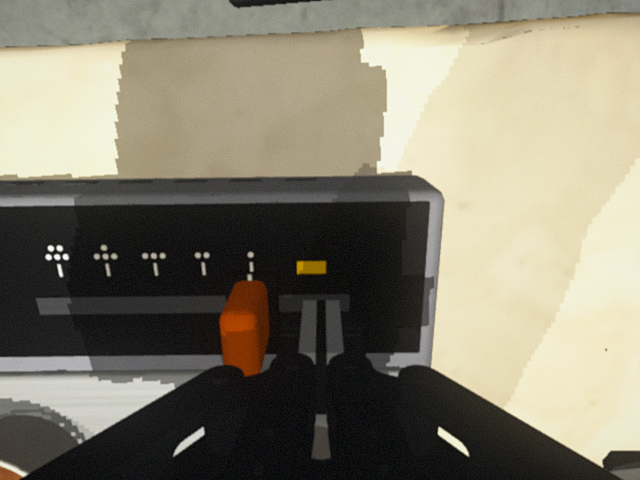

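The lever is now in the first notch, level with the one-dot tick at (250,265). Next I'll push it to the second.

```bash
python3 -m handwheel '[{"delta_pos":[-0.2,0,0],"twist":[0,0,0],"jaw":0},{"delta_pos":[-0.4,0,0],"twist":[0,0,0],"jaw":0},{"delta_pos":[-0.6,0,0],"twist":[0,0,0],"jaw":0},{"delta_pos":[-0.8,0,0],"twist":[0,0,0],"jaw":0},{"delta_pos":[-1,0,0],"twist":[0,0,0],"jaw":0},{"delta_pos":[-1.2,0,0],"twist":[0,0,0],"jaw":0},{"delta_pos":[-1.35,0,0],"twist":[0,0,0],"jaw":0},{"delta_pos":[-1.45,0,0],"twist":[0,0,0],"jaw":0},{"delta_pos":[-1.55,0,0],"twist":[0,0,0],"jaw":0},{"delta_pos":[-1.6,0,0],"twist":[0,0,0],"jaw":0}]'
python3 look.py wrist8; python3 cmp.py wrist8
python3 -m handwheel '[{"delta_pos":[-0.05,0,0],"twist":[0,0,0],"jaw":0},{"delta_pos":[-0.1,0,0],"twist":[0,0,0],"jaw":0},{"delta_pos":[-0.15,0,0],"twist":[0,0,0],"jaw":0},{"delta_pos":[-0.2,0,0],"twist":[0,0,0],"jaw":0},{"delta_pos":[-0.25,0,0],"twist":[0,0,0],"jaw":0},{"delta_pos":[-0.3,0,0],"twist":[0,0,0],"jaw":0},{"delta_pos":[-0.35,0,0],"twist":[0,0,0],"jaw":0},{"delta_pos":[-0.4,0,0],"twist":[0,0,0],"jaw":0},{"delta_pos":[-0.4,0,0],"twist":[0,0,0],"jaw":0},{"delta_pos":[-0.4,0,0],"twist":[0,0,0],"jaw":0}]'
python3 look.py wrist9; python3 look.py wrist9b;python3 cmp.py wrist9 wrist9b
```

```text
time_s: 7.17
eef_pos: [451.7, -24.5, 70.3]
ee_rot: [-0.519, 0.519, 0.481, -0.481]
force: [0.5, 1.9, -0.2]
grip_width: -0.001
t 7.17 p [451.7 -24.5  70.3] F [ 0.47  1.91 -0.2 ] g -0.001 j [-0.31  0.37  1.9  -0.    0.87 -1.81]
x yaw 85.65 y axis [ 2.e-04 -1.e-04 -1.e+00]
lever top n 1897 [448.2 -44.8  85.5] y edges [-15.5  -3.6] along(centre) -9.9 finger along 10.7
wrist8 edges [-15.7 -15.1  -9.9  -4.3  -2.7] yellow 23.0 lever-edge rel yellow -38.5
time_s: 8.05
eef_pos: [451.2, -28.4, 70.3]
ee_rot: [0.519, -0.519, -0.481, 0.481]
force: [-0.6, 0.7, -0.3]
grip_width: 0.001
t 8.05 p [451.2 -28.4  70.3] F [-0.61  0.75 -0.31] g 0.001 j [-0.32  0.37  1.9  -0.    0.87 -1.82]
x yaw 85.65 y axis [-2.e-04 -1.e-04 -1.e+00]
lever top n 2031 [448.  -56.1  85.4] y edges [-27.6 -15.5] along(centre) -21.1 finger along 6.7
t 8.1 p [451.2 -28.4  70.3] F [ 0.61 -0.5   0.5 ] g 0.002 j [-0.32  0.37  1.9  -0.    0.87 -1.82]
x yaw 85.66 y axis [-2.e-04 -0.e+00 -1.e+00]
lever top n 2011 [448.  -56.1  85.4] y edges [-27.6 -15.5] along(centre) -21.1 finger along 6.8
wrist9 edges [-27.9 -27.1 -20.8 -15.9 -15.1] yellow 22.9 lever-edge rel yellow -50.5
wrist9b edges [-27.8 -27.  -20.8 -15.9 -15.2] yellow 23.0 lever-edge rel yellow -50.6
```

Second notch (lever travel about 50 mm). The same step again takes it to the third.

```bash
python3 -m handwheel '[{"delta_pos":[-0.2,0,0],"twist":[0,0,0],"jaw":0},{"delta_pos":[-0.4,0,0],"twist":[0,0,0],"jaw":0},{"delta_pos":[-0.6,0,0],"twist":[0,0,0],"jaw":0},{"delta_pos":[-0.8,0,0],"twist":[0,0,0],"jaw":0},{"delta_pos":[-1,0,0],"twist":[0,0,0],"jaw":0},{"delta_pos":[-1.2,0,0],"twist":[0,0,0],"jaw":0},{"delta_pos":[-1.35,0,0],"twist":[0,0,0],"jaw":0},{"delta_pos":[-1.45,0,0],"twist":[0,0,0],"jaw":0},{"delta_pos":[-1.55,0,0],"twist":[0,0,0],"jaw":0},{"delta_pos":[-1.6,0,0],"twist":[0,0,0],"jaw":0}]'
python3 look.py wrist10; python3 cmp.py wrist10
python3 -m handwheel '[{"delta_pos":[-0.05,0,0],"twist":[0,0,0],"jaw":0},{"delta_pos":[-0.1,0,0],"twist":[0,0,0],"jaw":0},{"delta_pos":[-0.15,0,0],"twist":[0,0,0],"jaw":0},{"delta_pos":[-0.2,0,0],"twist":[0,0,0],"jaw":0},{"delta_pos":[-0.25,0,0],"twist":[0,0,0],"jaw":0},{"delta_pos":[-0.3,0,0],"twist":[0,0,0],"jaw":0},{"delta_pos":[-0.35,0,0],"twist":[0,0,0],"jaw":0},{"delta_pos":[-0.4,0,0],"twist":[0,0,0],"jaw":0},{"delta_pos":[-0.4,0,0],"twist":[0,0,0],"jaw":0},{"delta_pos":[-0.4,0,0],"twist":[0,0,0],"jaw":0}]'
python3 look.py wrist11; python3 look.py wrist11b;python3 cmp.py wrist11 wrist11b
```

```text
time_s: 8.98
eef_pos: [450.1, -44.4, 70.3]
ee_rot: [-0.519, 0.519, 0.481, -0.481]
force: [1.1, 2.3, -0.0]
grip_width: -0.003
t 8.98 p [450.1 -44.4  70.3] F [ 1.14  2.34 -0.05] g -0.003 j [-0.36  0.37  1.9   0.    0.87 -1.85]
x yaw 85.66 y axis [ 1.e-04 -0.e+00 -1.e+00]
lever top n 1890 [446.7 -64.8  85.5] y edges [-35.6 -23.6] along(centre) -29.9 finger along -9.3
wrist10 edges [-35.8 -35.1 -30.  -24.3 -22.8] yellow 23.4 lever-edge rel yellow -59.0
time_s: 9.87
eef_pos: [449.7, -48.4, 70.3]
ee_rot: [0.519, -0.519, -0.481, 0.481]
force: [-0.3, -0.7, -1.2]
grip_width: -0.005
t 9.87 p [449.7 -48.4  70.3] F [-0.3  -0.67 -1.18] g -0.005 j [-0.37  0.37  1.9  -0.    0.87 -1.86]
x yaw 85.65 y axis [-3.e-04 -1.e-04 -1.e+00]
lever top n 1995 [446.7 -76.1  85.4] y edges [-47.6 -35.5] along(centre) -41.1 finger along -13.3
t 9.92 p [449.7 -48.3  70.3] F [-0.05  0.7  -0.  ] g 0.003 j [-0.37  0.37  1.9  -0.    0.87 -1.86]
x yaw 85.65 y axis [-2.e-04 -0.e+00 -1.e+00]
lever top n 2012 [446.7 -76.1  85.3] y edges [-47.6 -35.5] along(centre) -41.1 finger along -13.2
wrist11 edges [-47.9 -47.2 -40.9 -35.9 -34.8] yellow 23.5 lever-edge rel yellow -71.1
wrist11b edges [-47.8 -47.1 -40.9 -35.9 -35.1] yellow 23.4 lever-edge rel yellow -71.1
```

View pics/wrist11b.png

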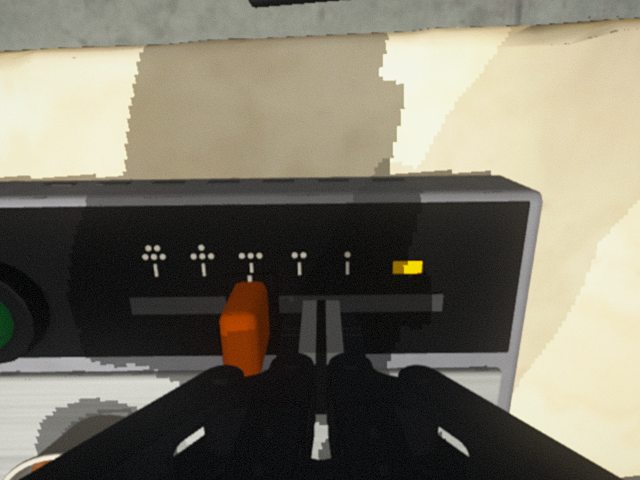

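The lever sits in the third notch, level with the three-dot tick at (250,262), and the finger is unloaded. Backing off, rising, and moving towards the button.

```bash
python3 -m handwheel '[{"delta_pos":[0.5,0,0],"twist":[0,0,0],"jaw":0},{"delta_pos":[1,-0.5,0],"twist":[0,0,0],"jaw":0},{"delta_pos":[1,-2.5,0],"twist":[0,0,0],"jaw":0},{"delta_pos":[1,-5,0],"twist":[0,0,0],"jaw":0},{"delta_pos":[0.5,-7.5,0],"twist":[0,0,0],"jaw":0},{"delta_pos":[-2,-8,0],"twist":[0,0,0],"jaw":0},{"delta_pos":[-4.5,-8,0],"twist":[0,0,0],"jaw":0},{"delta_pos":[-6.5,-8,0],"twist":[0,0,0],"jaw":0},{"delta_pos":[-7.5,-8,0],"twist":[0,0,0],"jaw":0},{"delta_pos":[-7.5,-8,0],"twist":[0,0,0],"jaw":0}]'
python3 look.py wrist12
```

```text
time_s: 10.8
eef_pos: [444.1, -124.1, 150.5]
ee_rot: [-0.519, 0.519, 0.48, -0.48]
force: [-0.2, -0.3, 0.5]
grip_width: 0.002
t 10.8 p [ 444.1 -124.1  150.5] F [-0.24 -0.28  0.54] g 0.002 j [-0.53  0.26  1.8  -0.    1.09 -2.02]
x yaw 85.55 y axis [ 2.e-04 -2.e-04 -1.e+00]look.py:11: RuntimeWarning: Mean of empty slice.
  L=T.mean(0); print("lever top n",len(T),L.round(1),"y edges",(np.percentile(T@ey,[2,98])).round(1),"along(centre)",(L@ey).round(1),"finger along",(s["eef_pos"]@ey).round(1))
  ret = um.true_divide(
Traceback (most recent call last):
  File "look.py", line 11, in <module>
    L=T.mean(0); print("lever top n",len(T),L.round(1),"y edges",(np.percentile(T@ey,[2,98])).round(1),"along(centre)",(L@ey).round(1),"finger along",(s["eef_pos"]@ey).round(1))
                                                                  ~~~~~~~~~~~~~^^^^^^^^^^^^^
IndexError: index -1 is out of bounds for axis 0 with size 0
```

View pics/wrist12.png

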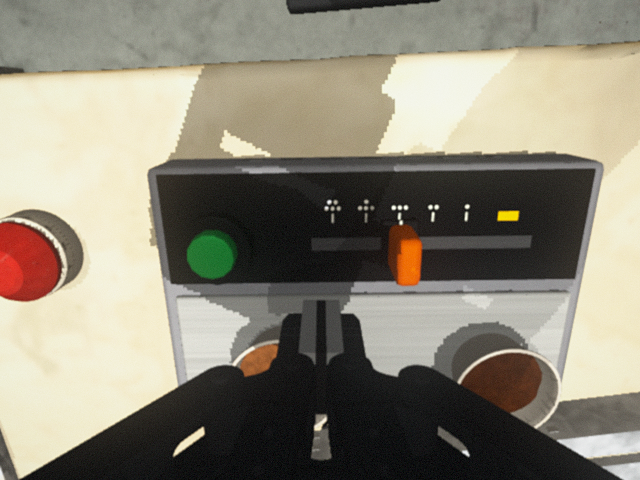

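The lever stands at three dots (400,210), and the green button is fully in view at (211,255).

Run:
```python
from st import *
d=load("wrist12"); m=mask(d,(45,100,40),(85,255,255),(170,210,260,300))
P=depthpts(d,m); print(np.percentile(P[:,2],[5,50,95])); T=P[P[:,2]>69.5]; print("n",len(T),"mean",T.mean(0),"mid",(T.min(0)+T.max(0))/2,"size",np.ptp(T,axis=0))
st([*((T.min(0)+T.max(0))/2)[:2],80])
```

```text
[63.32263694 71.10552497 72.37125717]
n 1621 mean [ 442.05012447 -186.36565115   71.26737237] mid [ 442.71175456 -186.60588913   71.40211217] size [27.19421022 26.60819253  3.74709492]
t 10.85 p [ 444.1 -122.9  150.3] F [-0.51  0.79  0.34] g 0.0 j [-0.53  0.26  1.8   0.    1.09 -2.02]
x yaw 85.59 y axis [-2.e-04  4.e-04 -1.e+00]
delta tool cm [-6.36  7.03 -0.35]
```

```bash
python3 -m handwheel '[{"delta_pos":[-1.5,0,0],"twist":[0,0,0],"jaw":0},{"delta_pos":[-3.5,0,-0.2],"twist":[0,0,0],"jaw":0},{"delta_pos":[-5.5,0,-0.2],"twist":[0,0,0],"jaw":0},{"delta_pos":[-6.3,1,-0.2],"twist":[0,0,0],"jaw":0},{"delta_pos":[-6.3,2.5,-0.2],"twist":[0,0,0],"jaw":0},{"delta_pos":[-6.3,4.5,-0.2],"twist":[0,0,0],"jaw":0},{"delta_pos":[-6.3,6,-0.2],"twist":[0,0,0],"jaw":0},{"delta_pos":[-6.3,6.8,-0.2],"twist":[0,0,0],"jaw":0},{"delta_pos":[-6.3,7,-0.2],"twist":[0,0,0],"jaw":0},{"delta_pos":[-6.3,7,-0.2],"twist":[0,0,0],"jaw":0}]'
python3 look.py wrist13 2>/dev/null; python3 st.py 441 -186.4 66
```

```text
time_s: 11.68
eef_pos: [441.4, -185.3, 80.0]
ee_rot: [0.519, -0.518, -0.481, 0.481]
force: [1.0, 1.3, 0.2]
grip_width: 0.002
t 11.68 p [ 441.4 -185.3   80. ] F [1.03 1.28 0.2 ] g 0.002 j [-0.64  0.4   1.82  0.    0.93 -2.14]
x yaw 85.69 y axis [-7.e-04  7.e-04 -1.e+00]
t 11.73 p [ 441.6 -185.7   80.6] F [-0.13 -0.06 -0.12] g -0.001 j [-0.64  0.4   1.82  0.    0.93 -2.14]
x yaw 85.68 y axis [ 3.e-04 -1.e-04 -1.e+00]
delta tool cm [-0.08  1.46  0.06]
```

View pics/wrist13.png

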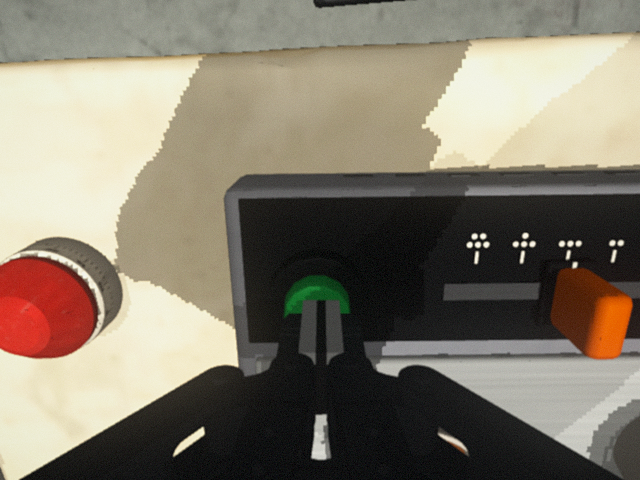

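```bash
python3 -m handwheel '[{"delta_pos":[0,0.3,0.1],"twist":[0,0,0],"jaw":0},{"delta_pos":[0,0.6,0.1],"twist":[0,0,0],"jaw":0},{"delta_pos":[0,0.8,0.1],"twist":[0,0,0],"jaw":0},{"delta_pos":[0,0.9,0.1],"twist":[0,0,0],"jaw":0},{"delta_pos":[0,1,0.1],"twist":[0,0,0],"jaw":0},{"delta_pos":[0,1.1,0.1],"twist":[0,0,0],"jaw":0},{"delta_pos":[0,1.2,0.1],"twist":[0,0,0],"jaw":0},{"delta_pos":[0,1.3,0.1],"twist":[0,0,0],"jaw":0},{"delta_pos":[0,1.4,0.1],"twist":[0,0,0],"jaw":0},{"delta_pos":[0,1.4,0.1],"twist":[0,0,0],"jaw":0}]'
python3 -m handwheel '[{"delta_pos":[0,0.03,0],"twist":[0,0,0],"jaw":0},{"delta_pos":[0,0.06,0],"twist":[0,0,0],"jaw":0},{"delta_pos":[0,0.09,0],"twist":[0,0,0],"jaw":0},{"delta_pos":[0,0.12,0],"twist":[0,0,0],"jaw":0},{"delta_pos":[0,0.15,0],"twist":[0,0,0],"jaw":0},{"delta_pos":[0,0.15,0],"twist":[0,0,0],"jaw":0},{"delta_pos":[0,0.15,0],"twist":[0,0,0],"jaw":0},{"delta_pos":[0,0.15,0],"twist":[0,0,0],"jaw":0},{"delta_pos":[0,0.15,0],"twist":[0,0,0],"jaw":0},{"delta_pos":[0,0.15,0],"twist":[0,0,0],"jaw":0}]'
```

```text
time_s: 12.57
eef_pos: [440.4, -186.0, 66.3]
ee_rot: [-0.519, 0.519, 0.481, -0.481]
force: [-1.2, 1.1, 4.7]
grip_width: 0.001
time_s: 13.4
eef_pos: [440.5, -186.0, 65.8]
ee_rot: [-0.518, 0.519, 0.481, -0.481]
force: [-5.2, 3.1, 16.1]
grip_width: -0.004
```

The force rose to 16 N and z stopped at 65.8 mm, so the button is fully down on its stop. Releasing.

```bash
python3 -m handwheel '[{"delta_pos":[0,-0.3,0],"twist":[0,0,0],"jaw":0},{"delta_pos":[0,-0.8,0],"twist":[0,0,0],"jaw":0},{"delta_pos":[0,-2,0],"twist":[0,0,0],"jaw":0},{"delta_pos":[0,-4,0],"twist":[0,0,0],"jaw":0},{"delta_pos":[0,-6.5,0],"twist":[0,0,0],"jaw":0},{"delta_pos":[0,-9,-1.5],"twist":[0,0,0],"jaw":0},{"delta_pos":[0,-11,-3],"twist":[0,0,0],"jaw":0},{"delta_pos":[0,-12,-4],"twist":[0,0,0],"jaw":0},{"delta_pos":[0,-12,-4],"twist":[0,0,0],"jaw":0},{"delta_pos":[0,-12,-4],"twist":[0,0,0],"jaw":0}]'
python3 - <<'E'
from rig import imaging
from st import *
for n in["wrist","scene","side"]:
    d=imaging.capture(n); np.savez(n+"F.npz",**d)
    cv2.imwrite(f"pics/{n}F.png",d["frame"][:,:,::-1])
    m=mask(d,(45,100,40),(85,255,255),(150,190,460,400) if n=="wrist" else (335,190,380,215))
    P=depthpts(d,m); T=P[P[:,2]>55]; print(n,"btn z",np.percentile(T[:,2],[50,90]),T.mean(0).round(1)) if len(T) else None
    if n!="wrist": 
        cv2.imwrite(f"pics/{n}Fc.png",cv2.resize(d["frame"][180:280,260:390],None,fx=5,fy=5)[:,:,::-1])
        for b in(load(n+"0"),):
            e=np.abs(b["frame"].astype(int)-d["frame"]).max(2)>60; v,u=np.nonzero(e[:,:385]); print("diff px",len(u))
st()
E
```

```text
time_s: 14.23
eef_pos: [480.0, -188.9, 184.2]
ee_rot: [0.519, -0.518, -0.481, 0.481]
force: [-0.7, -0.2, -0.7]
grip_width: 0.002
wrist btn z [70.84397806 71.90184668] [ 454.1 -187.6   69. ]
scene btn z [71.85354896 75.01119459] [ 441.5 -183.3   70.6]
diff px 3117
side btn z [70.31492941 73.27734379] [ 442.2 -182.5   69.7]
diff px 1745
t 14.38 p [ 479.3 -188.7  183.6] F [ 0.56 -0.44  0.56] g 0.003 j [-0.6   0.34  1.6  -0.    1.21 -2.1 ]
x yaw 85.64 y axis [-0.0021  0.0014 -1.    ]
```

View pics/wristF.png

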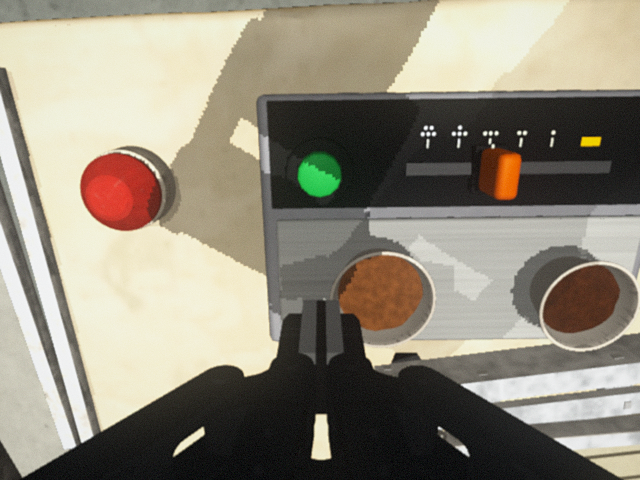

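View pics/sceneF.png

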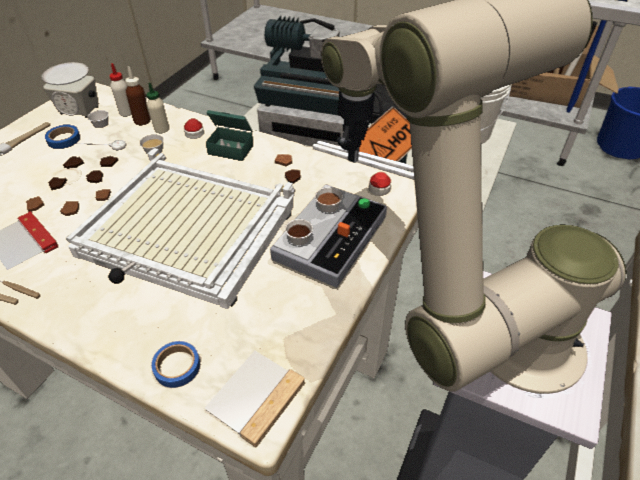

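In the wrist view the lever foot is under the three-dot tick at (491,135), and the button at (320,175) is up and lit. In the scene view the cups (299,232) and (328,200), the timer (380,182) and the scraper (255,397) stand where they were. One last lever measurement, then I hand in.

Run:
```python
from h import *
from rig import ctrl
ey=np.array([np.sin(np.radians(4.46)),np.cos(np.radians(4.46)),0])
d=load("wristF"); m=mask(d,(0,150,60),(16,255,255),(470,140,530,205)); P=depthpts(d,m); T=P[(P[:,2]>83)&(P[:,2]<90)]
p=28.5-(T.min(0)+T.max(0))[:2]@ey[:2]/2; print(len(T),T.mean(0),"travel",p, 28.5-T.mean(0)@ey)
if abs(p-70)<3: print(ctrl.finish_job())
```

```text
962 [449.12865455 -77.88678628  85.10077952] travel 71.03176320406051 71.22529945817996
the job is handed in; nothing more can be done
None
```

I pushed the lever with the closed fingertips one click at a time into the third notch, then pressed the start button and let it go. The job was handed in at about 14.4 s.

- **Lever:** my last measurement gave 71 mm of travel against the nominal 70 mm. The wrist picture shows the lever level with the three-dot tick, and the finger was unloaded after the last click.
- **Start button:** it went down about 6 mm (fingertip at z = 65.8 mm) and the force rose to 16 N, well above the 5 N spring, so it was on its stop. After release its top measured about 71–72 mm, which is fully up.
- **Other things:** the cups, timer and scraper stand where they were, judged by eye from the before and after pictures. The robot ended clear of everything, with the fingertips at about 184 mm.
- **Disagreements:** the scene and side cameras placed the button 3–4 mm away from the wrist camera along the slot. The tick line gave a yaw of 5.9°, while the deck edges and slot gave 4.5°. I used the wrist camera and 4.5°, and the contacts agreed with both.

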